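# Hang the rinsing mug on the studio hook

## Robot

A 6-joint arm with a two-finger parallel gripper is mounted at the origin on the work surface. World frame = base frame: x ahead of the robot, y to its left, z up, the work surface at z = 0. Lengths are in m, angles in rad, forces in N, time in s.
With the tool pointing down it reaches from about 0.275 to 0.85 m from the base axis. Payload 19 kg.
Tool frame: the origin (TCP) lies between the finger pads; the fingertips stand 8 mm ahead of it and the grasp point (between the pads) lies 11 mm behind it; z points along the fingers, y is the line along which they close (so a half turn about z gives the same grasp; the last joint's range is limited). The gripper opens to 85 mm and grips with 20 to 120 N. Pads are 22 mm wide; open, the fingers measure 114 mm over their backs; the gripper's body (76 mm by 85 mm) begins 54 mm behind the grasp point. The pads swing forward as they close: fully open they stand 13 mm farther back than shut.
Start: joints at [1.149, 0.15, 1.437, -0, 1.554, -0.134], TCP at [0.163, 0.551, 0.239] pointing down, gripper open.
Joint ranges: [-2.8, 2.8], [-0.68, 2.1], [0.12, 2.68], [-1.39, 4.53], [0.16, 2.79], [-2.81, 2.81]. Speed limits (rad/s): [1.89, 1.89, 2.22, 3.01, 3.01, 3.01].

## Interface

Orientations are given as a unit quaternion [w, x, y, z].
In Python, from rig import sense, capture, get_calibration, sign_off, masks_of, place_of gives the robot as it stands.
- The arm moves only by the shell command python3 -m inch 'ROWS' [FORCE]. ROWS is a JSON object of lists of equal length, an entry for each row: "travel": the shift along the tool's x, y, z as a fraction of full scale, a list of three; "delta_rot": the turn, a rotation vector about the tool's x, y, z as a fraction of full scale, a list of three; "claw": the closure, from -1 (fully open) to 1 (shut). A call has 1 to 12 rows; each row is the pose to reach, as a shift and turn from the pose commanded when the call began, along the tool's axes at that moment; what a row does not reach only later rows make up. Full scale, the value 1, is 0.15 m for a shift and 90 degrees for a turn. A row lasts 1/8 s, in which the tool goes at most 62.5 mm and 10.7 degrees, less where a joint would pass 70% of its speed; a pose out of reach is approached as far as the arm can. A call with a number of a shift or a turn outside -1 to 1 is refused whole. A call with a gripper value outside its range is refused whole. The fingers move at their own pace and stop on an object; FORCE is the grip in N (left out, the last holds). Time passes only in rows, so rows that repeat a pose let the fingers close. It gives the time, the measured TCP pose, the force, the opening and the grip force at its end, in the units of the state.
- sense(): the state, without advancing time (a new reading comes with each control period).
- capture(name): name is "side" or "top"; returns the picture (400x640x3 uint8, red, green, blue); there is no depth.
- get_calibration(name): a dict with "fx", "fy", "cx", "cy" (pixels), "rvec" (rotation vector, rad) and "tvec" (3), from world to camera coordinates, as OpenCV has them. Camera axes: x right, y down, z forward; pixel columns grow to the right and rows downward; lengths in m; the calibration is good to about 2 mm. A picture is of the moment at which its call begins. get_calibration takes no time and is no camera call.
- sign_off(): hands the job in; it is judged then, once.
Trained networks look in the newest picture that a camera, given by its name, has taken for a name from the list of things; names that differ only in an ending like _2 or _b are one class to them, and where a whole thing is asked for, a point or a joint stands for the part that bears it (a point fixed in the world has none). Each returns a list of dicts, best first, with "confidence" (0 to 1); they miss things now and then, are a little off and sometimes report something else, mostly with a low value. They report only what shows in the picture. A call takes as long as a camera call. They do not tell look-alikes from the thing itself.
- masks_of(camera, thing): "pixels" (400x640 bool, what is visible of it) and "pixel" ([column, row] in pixels, amid what is visible of it).
- place_of(camera, thing): "pixel" ([column, row] in pixels: a listed point, or the origin of a listed thing).
The state is a dict: "time": time; "q": joint angles; "qd": joint speeds; "joint_efforts": joint torques, N m; "eef_pos": TCP position; "eef_rot": TCP orientation; "force": force on the tool from outside, world axes, zero at the start; "moment": the same for the moment, N m; "finger_gap": finger opening in m; "gripper_force": force on a finger pad.
Only numpy, scipy, OpenCV 4.12 (cv2) and the standard library are available. Lean on these libraries where they do the work, as an engineer would, in place of code of your own. Each camera call takes 0.05 s, during which the arm holds its last target. There are 200 camera calls.

## Task

Hang the steel rinsing mug by its handle on the hook of the stand, so that it hangs free and still from the handle. The hook is clamped at some unknown height, so feel for it; lower the mug until the hook carries it and only then let go, without ramming the stand with the mug. Leave the paint bottle, paper cup and jar where they are.

Things in the scene. Friction and masses are not known exactly. Their poses are not given: they have to be found in the camera images.
- mug: Plain steel mug standing upright, open at the top, 110 to 225 g. Origin: centre of its underside; z up along its axis. Outer diameter 60 mm, height 88 mm, wall 3 mm. One ear-shaped handle on its +y side, a round bar 10 mm thick in the mug's y-z plane; bar centre line, (y, z) in mm: (28, 79), (66, 69), (54, 28), (28, 15). The handle reaches 71 mm out from the mug's axis.
- mug_loop (a point): Centre of the mug handle's opening, at (0, 42, 48) mm in the mug's frame; same axes as the mug. Through it the clear opening is 24 mm wide (mug y = 30 to 54 mm) and 42 mm high (z = 28 to 70 mm); a bar passes through it along the mug's x.
- stand: Steel hook stand fixed to the table. Origin: centre of the foot's underside, on the table and the post's axis; z up. Foot 90 mm across, 10 mm thick; post 14 mm thick, top 240 mm above the table. A collar on the post, 26 mm across and tall, carries the hook that points along the stand's -x; a clamp screw sticks out behind to x = +32 mm. Nothing gives way under ordinary pushes.
- under_hook (a point): Point on the table straight below the prong, at (-62, 0, 0) mm in the stand's frame, same axes. The prong: level round bar 8 mm thick, from the post to stand x = -95 mm at y = 0, there turned straight up; the tip tops out 22 mm above the prong's centre line. HEIGHT of that line above the table: 135 to 205 mm, new every time and NOT measured; find it by touch.
- hang_spot (a point): Spot on the table, (-62, -42, 0) mm in the stand's frame, same axes: below the mug's axis when the mug is upright and its handle, towards stand +y, is over the prong at a good place. Let go there, the mug swings down about the prong, slides into its handle's upper outer corner and is still, tilted about 1 rad, after some 3 s; it needs 30 mm to the post.
- paint_bottle: Bystander: loose red plastic squeeze bottle, 56 mm across, 150 mm tall; origin at the centre of its underside.
- paper_cup: Bystander: loose white paper cup without a handle, 72 mm across, 85 mm tall; origin at the centre of its underside.
- jar: Bystander: loose glass jar with black cap, 66 mm across, 80 mm tall; origin at the centre of its underside.
Not all that is in view belongs to the job. There is more than one size of the stand; the one meant has the size given above.

How it is judged:
On the way, in this order (a step that is already met when the one before it is completed fails the run):
1. the mug is held in the gripper, lifted clear of the table (height (world z) of mug above 0.05 m and contact force between the fingers and mug above 1 N), for 0.2 s.
2. with the prong through its handle, the mug rests on the hook while still held (x of mug_loop in the frame of stand between -0.095 and -0.015 m and y of mug_loop in the frame of stand between -0.025 and 0.025 m and contact force between mug and stand above 0.5 N and contact force between the fingers and mug above 1 N), for 0.1 s.
At the end, for the whole second after the job is handed in: The mug hangs by its handle on the hook: centre of the handle's opening within 25 mm sideways of the prong's line, 15 to 95 mm in front of the post's axis, over 90 mm above the table; it bears on the stand, tilted 0.4 to 1.9 rad, nearly still (under 0.1 m/s and 1.5 rad/s) (x of mug_loop in the frame of stand between -0.095 and -0.015 m and y of mug_loop in the frame of stand between -0.025 and 0.025 m and height (world z) of mug_loop above 0.09 m and contact force between mug and stand above 0.5 N and angle between mug's own z axis and vertical between 0.4 and 1.9 rad and linear speed of mug below 0.1 m/s and angular speed of mug below 1.5 rad/s); the robot touches nothing.
It fails at once if the mug is rammed against the stand (over 40 N) (contact force between mug and stand above 40 N).
It fails at once if a bystander (bottle, cup or jar) is moved more than 30 mm (distance of any of paint_bottle, paper_cup, jar from where it was at the start of the episode above 0.03 m).
It also fails if it takes over 61 s, if anything falls off the work surface, if the arm or the gripper's body presses on something with over 40 N, if the wrist force passes 120 N, or if a joint passes its speed limit or range.

## Working session

There is one attempt and no reset: what is moved stays moved. The work goes in short steps, Python scripts to look and compute and a shell command to move; the robot and the scene stay as the last step left them, time stands still between calls to the robot, and variables do not carry over. Pictures are saved under pics/ and viewed, at most 10 in all, crops included, and the job is handed in when it is done.

```bash
mkdir -p pics; cat > h.py <<'E'
import numpy as np, cv2
from rig import *
def cam(n):
    c=get_calibration(n); K=np.array([[c['fx'],0,c['cx']],[0,c['fy'],c['cy']],[0,0,1.]])
    R=cv2.Rodrigues(np.array(c['rvec'],float))[0]; return K,R,np.array(c['tvec'],float).reshape(3)
def ray(n,p):
    K,R,t=cam(n); d=R.T@np.linalg.inv(K)@np.array([p[0],p[1],1.]); return -R.T@t,d
def atz(n,p,z):
    o,d=ray(n,p); return o+d*(z-o[2])/d[2]
def proj(n,X):
    K,R,t=cam(n); c=R@np.array(X,float)+t; c=K@c; return c[:2]/c[2]
E
python3 - <<'E'
from h import *
for n in('side','top'):
    im=capture(n); cv2.imwrite(f'pics/{n}0.png',im[...,::-1])
    o,_=ray(n,(0,0)); print(n,o.round(3))
    for t in('mug','mug_loop','stand','under_hook','hang_spot','paint_bottle','paper_cup','jar'):
        for r in place_of(n,t)[:4]:
            z=0.048 if t=='mug_loop' else 0
            print(t,round(r['confidence'],2),np.round(r['pixel'],1),atz(n,r['pixel'],z).round(3))
E
```

```text
side [ 0.412 -0.816  0.767]
mug 0.88 [270.8 312.2] [ 0.434 -0.228  0.   ]
mug_loop 0.95 [264.  283.1] [ 0.429 -0.186  0.048]
mug_loop 0.67 [397.5 297.4] [ 0.694 -0.288  0.048]
stand 0.82 [249.1 184.6] [0.436 0.244 0.   ]
stand 0.77 [243.5 240.5] [0.398 0.008 0.   ]
stand 0.6 [328.4 182.9] [0.667 0.197 0.   ]
under_hook 0.84 [309.8 192.1] [0.604 0.166 0.   ]
under_hook 0.63 [210.8 248. ] [0.315 0.    0.   ]
hang_spot 0.91 [319.2 196.8] [0.625 0.138 0.   ]
hang_spot 0.65 [228.5 204.1] [0.37  0.166 0.   ]
hang_spot 0.5 [387.9 236.5] [ 0.759 -0.063  0.   ]
paint_bottle 0.94 [398.  300.1] [ 0.711 -0.26   0.   ]
paper_cup 0.65 [305.1 145.1] [0.642 0.423 0.   ]
jar 0.65 [389.7 241.3] [ 0.757 -0.081  0.   ]
top [0.39  0.079 1.148]
mug 0.93 [443.8 263.5] [ 0.448 -0.228  0.   ]
mug_loop 0.76 [431.6 271.1] [ 0.426 -0.185  0.048]
stand 0.87 [256.1 267.6] [0.431 0.25  0.   ]
stand 0.81 [272.8 175.1] [0.673 0.216 0.   ]
stand 0.7 [345.7 279.2] [0.405 0.022 0.   ]
under_hook 0.87 [284.9 202.3] [0.601 0.182 0.   ]
under_hook 0.78 [267.2 300.7] [0.349 0.219 0.   ]
under_hook 0.73 [348.  318.3] [0.309 0.016 0.   ]
hang_spot 0.97 [287.8 293.4] [0.367 0.168 0.   ]
hang_spot 0.89 [300.5 194. ] [0.623 0.142 0.   ]
paint_bottle 0.57 [449.6 161.4] [ 0.718 -0.253  0.   ]
paper_cup 0.9 [198.6 183.3] [0.648 0.411 0.   ]
jar 0.57 [383.8 144.8] [ 0.761 -0.078  0.   ]
```

View pics/side0.png

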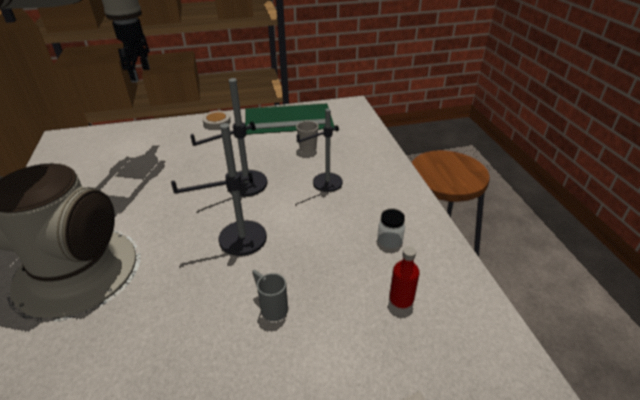

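View pics/top0.png

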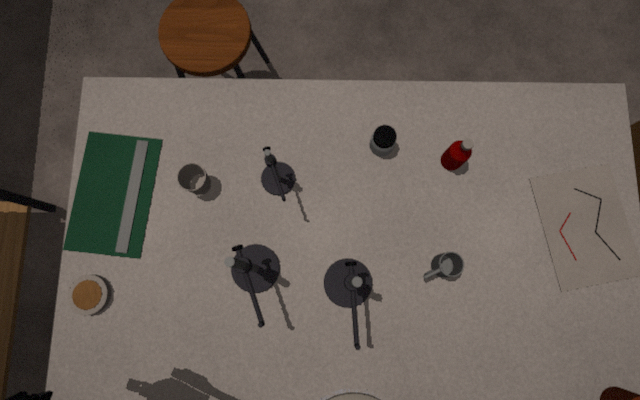

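```bash
python3 - <<'E'
from h import *
a=cv2.imread('pics/top0.png')[130:220,235:325]; b=cv2.imread('pics/side0.png')[100:200,280:360]
s=cv2.imread('pics/side0.png')[260:330,240:300]; m=cv2.imread('pics/top0.png')[235:295,410:470]
f=lambda i,k:cv2.resize(i,None,fx=k,fy=k,interpolation=cv2.INTER_CUBIC)
c=np.zeros((600,800,3),np.uint8)
A=f(a,4);c[:360,:360]=A; B=f(b,4);c[:400,400:720]=B
M=f(m,3);c[400:580,0:180]=M; S=f(s,2.5);c[410:585,400:550]=S
cv2.imwrite('pics/crop1.png',np.clip(c.astype(float)*1.8,0,255).astype(np.uint8))
for n in('top','side'):
    capture(n)
    for t in('stand','mug'):
        for r in masks_of(n,t)[:4]:
            ys,xs=np.nonzero(r['pixels']); print(n,t,round(r['confidence'],2),np.round(r['pixel']),xs.min(),xs.max(),ys.min(),ys.max())
E
```

```text
top stand 0.79 [350. 285.] 324 372 257 347
top stand 0.58 [274. 172.] 262 294 148 198
top stand 0.57 [255. 267.] 224 278 244 325
top mug 0.71 [450. 264.] 424 464 250 277
side stand 0.96 [327. 170.] 297 342 108 191
side stand 0.9 [236. 221.] 171 267 123 255
side stand 0.57 [244. 146.] 190 267 78 196
side mug 0.93 [270. 297.] 253 287 270 320
```

View pics/crop1.png

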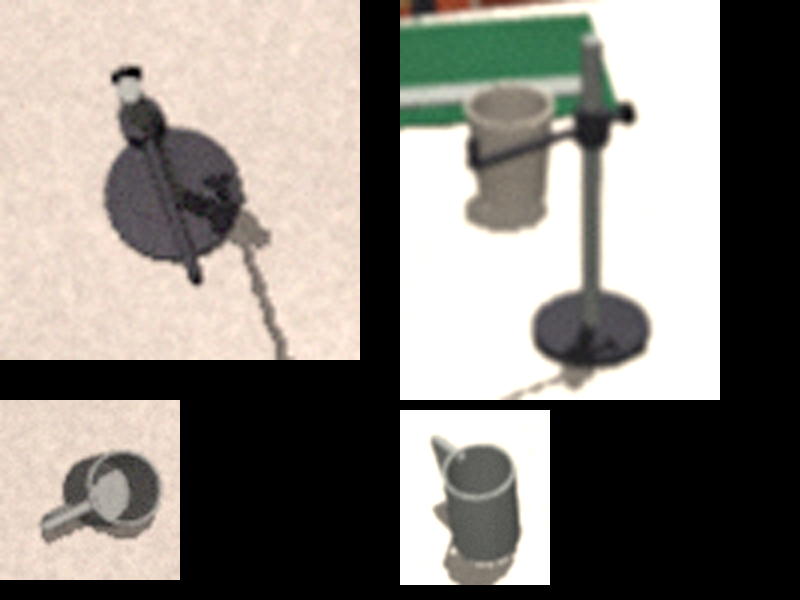

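```bash
python3 - <<'E'
from h import *
from scipy.optimize import least_squares as L
def W(p,l): c,s=np.cos(p[2]),np.sin(p[2]); return [p[0]+c*l[0]-s*l[1],p[1]+s*l[0]+c*l[1],l[2]]
def fit(obs,p0):
    f=lambda p:np.concatenate([proj(n,W(p,l(p)))-px for n,l,px in obs])
    r=L(f,p0,loss='soft_l1'); print(r.x.round(4)); print(r.fun.reshape(-1,2).round(1).tolist()); return r.x
st=fit([('top',lambda p:(0,0,.01),(278.5,178.3)),('top',lambda p:(-.095,0,p[3]+.02),(284,199.5)),('top',lambda p:(0,0,p[3]),(270.7,160.2)),
('top',lambda p:(0,0,.24),(267,152)),('side',lambda p:(0,0,.01),(328,181.8)),('side',lambda p:(0,0,.24),(328,110)),('side',lambda p:(0,0,p[3]),(328,132.5)),
('side',lambda p:(-.095,0,p[3]+.022),(298.5,135.7)),('side',lambda p:(-.095,0,p[3]),(298.5,140)),('side',lambda p:(.032,0,p[3]),(337,128))],[.67,.205,.3,.17])
for l in [(-.062,0,0),(-.062,-.042,0)]: print(W(st,l))
mg=fit([('top',lambda p:(0,0,.088),(451,264)),('top',lambda p:(0,.068,.070),(424.6,276.4)),('side',lambda p:(0,0,.088),(272,284)),('side',lambda p:(0,.066,.074),(254.8,272.5)),
('side',lambda p:(0,0,0),(270.8,312.2)),('top',lambda p:(0,0,0),(443.8,263.5)),('top',lambda p:(0,.042,.048),(431.6,271.1)),('side',lambda p:(0,.042,.048),(264,283.1))],[.44,-.23,.5])
print(W(mg,(0,.042,.048)))
s=sense(); print(s)
E
```

```text
[0.6649 0.2006 0.3618 0.1708]
[[-0.2, -0.9], [0.2, -1.9], [0.6, 0.4], [0.5, -0.3], [-0.5, -2.3], [-0.3, -1.4], [-0.3, -0.7], [-0.8, -0.9], [-0.5, 2.1], [0.2, 0.5]]
[np.float64(0.6069275986167956), np.float64(0.17866620509517506), 0]
[np.float64(0.6217937052523315), np.float64(0.1393851807513411), 0]
[ 0.4431 -0.2255  0.434 ]
[[1.7, -0.3], [0.6, -0.6], [-0.5, -0.6], [0.4, -3.5], [3.9, -1.7], [-0.9, 1.8], [1.1, 0.4], [-1.7, 0.8]]
[np.float64(0.42547052973734456), np.float64(-0.18734755266695888), 0.048]
{'time': 1.2, 'q': array([ 1.14902235e+00,  1.50495785e-01,  1.43738543e+00, -5.22035005e-06,
        1.55381431e+00, -1.33997874e-01]), 'qd': array([ 2.66623492e-03, -3.53823244e-04, -3.25082227e-04,  8.28423485e-04,
       -5.78852003e-05,  9.66196445e-04]), 'joint_efforts': array([-2.31995560e-03, -7.12792039e+01, -5.71049201e+01, -1.10743863e-04,
        1.68896528e-03,  9.35297885e-05]), 'eef_pos': array([0.16320431, 0.55132233, 0.23927623]), 'eef_rot': array([-1.15993698e-05,  1.43392019e-01,  9.89665967e-01, -5.01750529e-05]), 'force': array([-0.22371499,  0.09734204,  0.43276471]), 'moment': array([ 0.09526033, -0.00341868,  0.05283045]), 'gripper_force': 0.0, 'finger_gap': 0.08522516708323648}
```

```bash
cat >> h.py <<'E'
from scipy.spatial.transform import Rotation as Ro
def to(x,y,z,yaw):
    "units of a move to tool-y yaw (rad), tool down, from measured pose"
    s=sense(); q=s['eef_rot']; R=Ro.from_quat(np.r_[q[1:],q[0]])
    t=R.inv().apply(np.array([x,y,z])-s['eef_pos'])/.15
    c,n=np.cos(yaw),np.sin(yaw)
    G=Ro.from_matrix(np.array([[-n,c,0],[c,n,0],[0,0,-1]]).T)
    print('t',round(s['time'],2),'pos',np.round(s['eef_pos'],4),'yaw',np.round(R.as_matrix()[:2,1],3),'F',np.round(s['force'],1),'gap',round(s['finger_gap'],4),'gf',round(s['gripper_force'],1))
    print('travel',t.round(3),'rot',((R.inv()*G).as_rotvec()/(np.pi/2)).round(3))
E
python3 -m inch '{"travel":[[-0.1,0,-0.4],[-0.4,-0.15,-0.8],[-0.7,-0.3,-1],[-1,-0.45,-1]],"delta_rot":[[0,0,0],[0,0,0],[0,0,0],[0,0,0]],"claw":[1,1,1,1]}' 60
python3 -m inch '{"travel":[[-0.33,-0.15,0],[-0.67,-0.3,0],[-1,-0.45,0]],"delta_rot":[[0,0,0.1],[0,0,0.2],[0,0,0.3]],"claw":[1,1,1]}'
python3 -c "
from h import *
to(.6042,.1776,.25,.362)"
```

```text
time: 1.7
eef_pos: [0.2888, 0.4433, 0.3919]
eef_rot: [0.001, 0.143, 0.99, 0.002]
force: [0.7, 0.5, -1.0]
finger_gap: 0.0122
gripper_force: 0.0
time: 2.08
eef_pos: [0.4137, 0.3353, 0.3894]
eef_rot: [0.0, 0.373, 0.928, 0.0]
force: [0.9, 1.1, -0.1]
finger_gap: 0.0001
gripper_force: 0.0
t 2.08 pos [0.4137 0.3353 0.3894] yaw [0.692 0.722] F [ 0.9  1.1 -0.1] gap 0.0001 gf 0.0
travel [-1.644  0.119  0.93 ] rot [0.    0.    0.283]
```

```bash
python3 -m inch '{"travel":[[-0.33,0,0],[-0.67,0,0],[-1,0.07,0.1]],"delta_rot":[[0,0,0.1],[0,0,0.2],[0,0,0.28]],"claw":[1,1,1]}'
python3 -c "
from h import *
to(.6042,.1776,.22,.362)"
```

```text
time: 2.45
eef_pos: [0.5298, 0.2397, 0.3755]
eef_rot: [0.001, 0.566, 0.824, 0.001]
force: [0.9, 1.3, -0.8]
finger_gap: -0.0
gripper_force: 0.0
t 2.45 pos [0.5298 0.2397 0.3755] yaw [0.933 0.359] F [ 0.9  1.3 -0.8] gap -0.0 gf 0.0
travel [-0.564  0.312  1.037] rot [0.002 0.    0.003]
```

```bash
python3 -m inch '{"travel":[[-0.28,0.15,0],[-0.56,0.31,0.2],[-0.56,0.31,0.5],[-0.56,0.31,0.8],[-0.56,0.31,1],[-0.56,0.31,1]],"delta_rot":[[0,0,0],[0,0,0],[0,0,0],[0,0,0],[0,0,0],[0,0,0]],"claw":[1,1,1,1,1,1]}'
python3 -m inch '{"travel":[[0,0,0.05],[0,0,0.1],[0,0,0.13],[0,0,0.13]],"delta_rot":[[0,0,0],[0,0,0],[0,0,0],[0,0,0]],"claw":[1,1,1,1]}'
python3 -c "
from h import *
to(.6042,.1776,.19,.362)"
```

```text
time: 3.2
eef_pos: [0.6017, 0.1796, 0.2223]
eef_rot: [-0.001, 0.564, 0.826, -0.001]
force: [0.4, 0.1, 0.3]
finger_gap: 0.0001
gripper_force: 0.0
time: 3.7
eef_pos: [0.6024, 0.1797, 0.2047]
eef_rot: [-0.0, 0.564, 0.826, -0.0]
force: [1.1, 0.2, 0.8]
finger_gap: 0.0
gripper_force: 0.0
t 3.7 pos [0.6024 0.1797 0.2047] yaw [0.932 0.363] F [1.1 0.2 0.8] gap 0.0 gf 0.0
travel [-0.018  0.006  0.098] rot [-0.     0.     0.006]
```

Now feel downward in small steps (1 row pair each 2–3 mm).

```bash
R='"delta_rot":[[0,0,0],[0,0,0]],"claw":[1,1]}'
f(){ python3 -c "
from h import *
s=sense(); print(round(s['eef_pos'][2],4),np.round(s['force'],1))"; }
python3 -m inch '{"travel":[[0,0,0.04],[0,0,0.08],[0,0,0.08]],"delta_rot":[[0,0,0],[0,0,0],[0,0,0]],"claw":[1,1,1]}' >/dev/null; f
python3 -m inch '{"travel":[[0,0,0.015],[0,0,0.015]],"delta_rot":[[0,0,0],[0,0,0]],"claw":[1,1]}'>/dev/null; f
python3 -m inch '{"travel":[[0,0,0.015],[0,0,0.015]],"delta_rot":[[0,0,0],[0,0,0]],"claw":[1,1]}'>/dev/null; f
python3 -m inch '{"travel":[[0,0,0.015],[0,0,0.015]],"delta_rot":[[0,0,0],[0,0,0]],"claw":[1,1]}'>/dev/null; f
```

```text
0.1921 [ 0.4 -0.6  1. ]
0.1905 [0.  0.4 0.3]
0.1881 [-0.1 -0.2  0.6]
0.1872 [-2.8 -1.  10.7]
```

```bash
python3 -m inch '{"travel":[[0,0,-0.2],[0,0,-0.5],[-0.3,-0.1,-0.85],[-0.6,-0.3,-1],[-0.9,-0.5,-1]],"delta_rot":[[0,0,0],[0,0,0],[0,0,0],[0,0,0],[0,0,0]],"claw":[1,1,1,1,1]}'
python3 -m inch '{"travel":[[-0.3,-0.3,-0.1],[-0.6,-0.6,-0.2],[-0.9,-0.9,-0.2]],"delta_rot":[[0,0,0],[0,0,0],[0,0,0]],"claw":[1,1,1]}'
python3 -c "
from h import *
to(.443,-.2255,.15,.434)"
```

```text
time: 5.45
eef_pos: [0.5817, 0.0254, 0.3382]
eef_rot: [0.002, 0.564, 0.826, 0.001]
force: [1.2, 0.1, -0.6]
finger_gap: -0.0001
gripper_force: 0.0
time: 5.82
eef_pos: [0.5068, -0.1435, 0.3671]
eef_rot: [0.001, 0.564, 0.826, 0.0]
force: [0.4, -0.3, -0.5]
finger_gap: -0.0005
gripper_force: 0.0
t 5.83 pos [ 0.5068 -0.1435  0.3671] yaw [0.932 0.364] F [ 0.4 -0.3 -0.5] gap -0.0005 gf 0.0
travel [-0.353 -0.597  1.447] rot [ 0.001  0.001 -0.039]
```

```bash
python3 -m inch '{"travel":[[-0.17,-0.3,0.2],[-0.35,-0.59,0.5],[-0.35,-0.59,0.9],[-0.35,-0.59,1],[-0.35,-0.59,1]],"delta_rot":[[0,0,0],[0,0,-0.04],[0,0,-0.04],[0,0,-0.04],[0,0,-0.04]],"claw":[-1,-1,-1,-1,-1]}'
python3 - <<'E'
from h import *
to(.443,-.2255,.052,.434)
a=capture('top')[215:305,390:490];b=capture('side')[225:335,220:320]
f=lambda i:cv2.resize(i,None,fx=4,fy=4,interpolation=cv2.INTER_CUBIC)
c=np.zeros((440,800,3),np.uint8);c[:360,:400]=f(a);c[:,400:]=f(b)
cv2.imwrite('pics/c2.png',np.clip(c[...,::-1]*1.6,0,255).astype(np.uint8))
E
```

```text
time: 6.45
eef_pos: [0.4447, -0.2227, 0.2166]
eef_rot: [-0.0, 0.538, 0.843, 0.0]
force: [-0.7, 0.2, 1.0]
finger_gap: 0.0852
gripper_force: 0.0
t 6.45 pos [ 0.4447 -0.2227  0.2166] yaw [0.907 0.422] F [-0.7  0.2  1. ] gap 0.0852 gf 0.0
travel [-0.012 -0.018  1.098] rot [-0.    -0.     0.001]
```

View pics/c2.png

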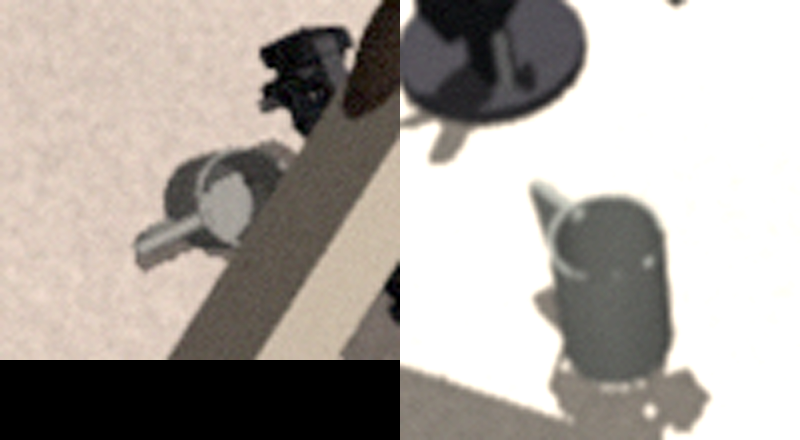

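```bash
python3 - <<'E'
from h import *
from scipy.optimize import least_squares as L
def W(p,l): c,s=np.cos(p[2]),np.sin(p[2]); return [p[0]+c*l[0]-s*l[1],p[1]+s*l[0]+c*l[1],l[2]]
obs=[('top',(0,0,.088),(451,264)),('top',(0,.068,.070),(424.6,276.4)),('side',(0,0,.088),(272.2,284)),('side',(0,0,0),(273.5,312.5)),
('top',(0,.042,.048),(431.6,271.1)),('side',(0,.042,.048),(264,283.1))]
r=L(lambda p:np.concatenate([proj(n,W(p,l))-px for n,l,px in obs]),[.44,-.23,.4])
print(r.x,r.fun.reshape(-1,2).round(1).tolist()); to(*r.x[:2],.052,r.x[2])
E
```

```text
[ 0.44255147 -0.22513093  0.40006847] [[1.6, -0.1], [0.0, -1.3], [-1.0, -0.6], [0.9, -2.1], [0.7, 0.1], [-1.4, 0.4]]
t 6.55 pos [ 0.4454 -0.223   0.2182] yaw [0.907 0.422] F [-0.4 -0.   0.9] gap 0.0856 gf 0.0
travel [-0.002 -0.024  1.108] rot [0.001 0.002 0.023]
```

```bash
python3 -m inch '{"travel":[[0,-0.02,0.3],[0,-0.02,0.6],[0,-0.02,0.85],[0,-0.02,1]],"delta_rot":[[0,0,0.01],[0,0,0.01],[0,0,0.01],[0,0,0.01]],"claw":[-1,-1,-1,-1]}'
python3 -m inch '{"travel":[[0,0,0.05],[0,0,0.08],[0,0,0.08],[0,0,0.08],[0,0,0.08],[0,0,0.08],[0,0,0.08],[0,0,0.08]],"delta_rot":[[0,0,0],[0,0,0],[0,0,0],[0,0,0],[0,0,0],[0,0,0],[0,0,0],[0,0,0]],"claw":[-1,-1,0.5,1,1,1,1,1]}' 40
python3 -c "
from h import *
to(.443,-.2255,.052,.434)"
```

```text
time: 7.05
eef_pos: [0.4426, -0.2243, 0.0662]
eef_rot: [0.001, 0.544, 0.839, -0.0]
force: [0.2, -0.1, 1.4]
finger_gap: 0.0859
gripper_force: 0.0
time: 8.05
eef_pos: [0.4421, -0.2246, 0.0552]
eef_rot: [0.001, 0.545, 0.839, -0.0]
force: [-1.1, 0.9, 6.5]
finger_gap: 0.0585
gripper_force: 42.1
t 8.05 pos [ 0.4421 -0.2246  0.0552] yaw [0.913 0.407] F [-1.1  0.9  6.5] gap 0.0585 gf 42.1
travel [-0.008  0.003  0.021] rot [ 0.001  0.001 -0.009]
```

```bash
python3 -m inch '{"travel":[[0,0,-0.2],[0,0,-0.4],[0.05,0.2,-0.6],[0.1,0.45,-0.8],[0.14,0.7,-1],[0.14,0.92,-1],[0.14,0.92,-1]],"delta_rot":[[0,0,0],[0,0,0],[0,0,0],[0,0,0],[0,0,0],[0,0,0],[0,0,0]],"claw":[1,1,1,1,1,1,1]}'
python3 -c "
from h import *
to(.5582,.1153,.25,.362)"
```

```text
time: 8.93
eef_pos: [0.5604, -0.1479, 0.2043]
eef_rot: [0.0, 0.544, 0.839, 0.0]
force: [0.2, -0.2, -2.0]
finger_gap: 0.0581
gripper_force: 43.9
t 8.93 pos [ 0.5604 -0.1479  0.2043] yaw [0.913 0.409] F [ 0.2 -0.2 -2. ] gap 0.0581 gf 43.9
travel [ 1.608  0.704 -0.305] rot [0.    0.    0.037]
```

```bash
python3 -m inch '{"travel":[[0.25,0.15,-0.3],[0.5,0.3,-0.3],[0.8,0.35,-0.3],[0.8,0.35,-0.3]],"delta_rot":[[0,0,0],[0,0,0.02],[0,0,0.037],[0,0,0.037]],"claw":[1,1,1,1]}'
python3 - <<'E'
from h import *
to(.5208,.1012,.25,.362)
p=sense()['eef_pos']
a=capture('top');b=capture('side')
print(proj('top',p),proj('side',p))
cv2.imwrite('pics/t3.png',np.clip(a[...,::-1]*1.6,0,255).astype(np.uint8))
u,v=proj('side',p).astype(int); c=b[max(v-60,0):v+90,max(u-100,0):u+100];print(max(u-100,0),max(v-60,0))
cv2.imwrite('pics/s3.png',np.clip(cv2.resize(c,None,fx=4,fy=4,interpolation=cv2.INTER_CUBIC)[...,::-1]*1.6,0,255).astype(np.uint8))
E
```

```text
time: 9.43
eef_pos: [0.5572, -0.0158, 0.2496]
eef_rot: [0.0, 0.568, 0.823, 0.0]
force: [0.5, -2.0, -0.4]
finger_gap: 0.0582
gripper_force: 44.1
t 9.43 pos [ 0.5572 -0.0158  0.2496] yaw [0.935 0.355] F [ 0.5 -2.  -0.4] gap 0.0582 gf 44.1
travel [ 0.816  0.05  -0.003] rot [0.    0.    0.001]
[370.66671345 202.38702623] [303.79679917 154.05143998]
203 94
```

View pics/s3.png

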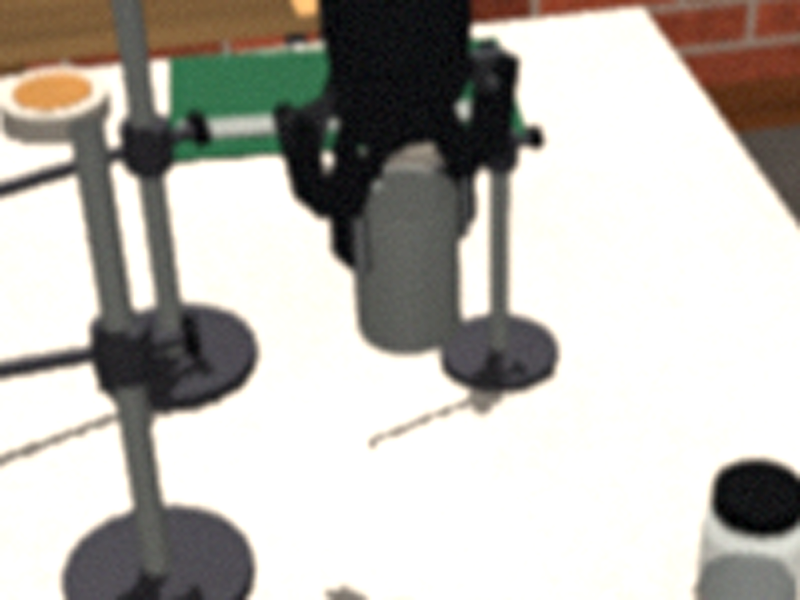

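View pics/t3.png

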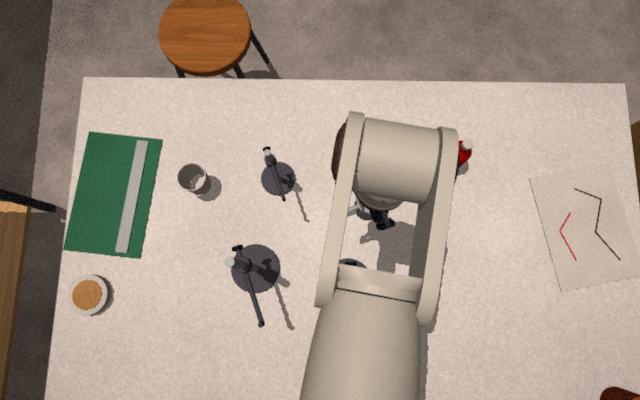

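```bash
python3 - <<'E'
from h import *
from scipy.optimize import least_squares as L
def W(p,l): c,s=np.cos(p[2]),np.sin(p[2]); return [p[0]+c*l[0]-s*l[1],p[1]+s*l[0]+c*l[1],l[2]]
h=.175
obs=[('top',(0,0,.01),(278.5,178.3)),('top',(-.097,0,h+.018),(284,199.8)),('top',(0,0,h),(270.7,160.2)),('top',(0,0,.24),(267,152)),
('side',(0,0,.01),(328,181.8)),('side',(0,0,.24),(328,110)),('side',(0,0,h),(328,132.5)),('side',(-.095,0,h+.022),(298.5,135.7)),('side',(-.095,0,h),(298.5,140.5)),('side',(.032,0,h),(337,128))]
r=L(lambda p:np.concatenate([proj(n,W(p,l))-px for n,l,px in obs]),[.66,.2,.36]);x=r.x
print(x,r.fun.reshape(-1,2).round(1).tolist())
for X in(-.13,-.062):
  p=W(x,(X,-.042,0)); print(X,p); to(p[0],p[1],h-.039+.055,x[2])
p=sense()['eef_pos'];print(proj('side',p-[0,0,.055]))
E
```

```text
[0.66431482 0.19921826 0.3594207 ] [[0.3, -0.7], [0.9, -1.2], [1.0, 0.2], [1.2, -0.0], [-0.6, -2.0], [-0.4, -1.1], [-0.4, -1.8], [-1.0, -2.1], [-0.7, 0.4], [0.1, -0.6]]
-0.13 [np.float64(0.5573944686912258), np.float64(0.11417686479173146), 0]
t 9.53 pos [ 0.5579 -0.0182  0.2493] yaw [0.935 0.354] F [-0.4  0.1 -1.1] gap 0.0584 gf 44.1
travel [0.827 0.309 0.388] rot [0.    0.    0.001]
-0.062 [np.float64(0.6210493190000591), np.float64(0.13809464128036064), 0]
t 9.53 pos [ 0.5579 -0.0182  0.2493] yaw [0.935 0.354] F [-0.4  0.1 -1.1] gap 0.0584 gf 44.1
travel [0.826 0.762 0.388] rot [0.    0.    0.001]
[305.03432154 175.13867863]
```

```bash
python3 -m inch '{"travel":[[0.2,0.1,0],[0.45,0.2,0.1],[0.65,0.28,0.25],[0.78,0.305,0.38],[0.825,0.305,0.388],[0.825,0.305,0.388],[0.825,0.305,0.388]],"delta_rot":[[0,0,0],[0,0,0],[0,0,0],[0,0,0],[0,0,0],[0,0,0],[0,0,0]],"claw":[1,1,1,1,1,1,1]}'
python3 - <<'E'
from h import *
to(.6210,.1381,.191,.3594)
a=capture('top')[140:270,250:400];b=capture('side')[80:220,230:380]
f=lambda i,k:cv2.resize(i,None,fx=k,fy=k,interpolation=cv2.INTER_CUBIC)
c=np.zeros((400,800,3),np.uint8);A=f(a,2.6);c[:A.shape[0],:A.shape[1]]=A;B=f(b,2.6);c[:B.shape[0],400:400+B.shape[1]]=B
cv2.imwrite('pics/c4.png',np.clip(c[...,::-1]*1.8,0,255).astype(np.uint8))
E
```

```text
time: 10.4
eef_pos: [0.5579, 0.113, 0.1917]
eef_rot: [0.001, 0.569, 0.822, 0.0]
force: [-0.5, -0.1, -1.4]
finger_gap: 0.0587
gripper_force: 44.1
t 10.4 pos [0.5579 0.113  0.1917] yaw [0.936 0.352] F [-0.5 -0.1 -1.4] gap 0.0587 gf 44.1
travel [0.009 0.453 0.005] rot [0.001 0.    0.   ]
```

View pics/c4.png

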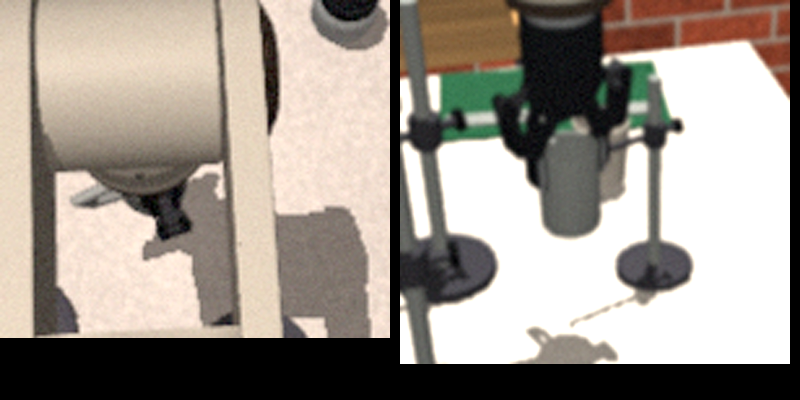

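```bash
python3 - <<'E'
from h import *
p=sense()['eef_pos']
for yaw in(.32,.36,.40):
    d=np.array([-np.sin(yaw),np.cos(yaw),0])
    print(yaw,proj('top',p+d*.071+[0,0,.069-.055]),proj('top',p+d*.04+[0,0,.077-.055]))
print('obs',72/2.6+250,200/2.6+140,135/2.6+250,181/2.6+140)
E
```

```text
0.32 [276.64156091 214.9210796 ] [290.26496117 209.99556438]
0.36 [277.04293273 216.16642652] [290.49649588 210.70006595]
0.4 [277.49513345 217.395214  ] [290.75667988 211.39489028]
obs 277.6923076923077 216.9230769230769 301.9230769230769 209.6153846153846
```

```bash
python3 -m inch '{"travel":[[0.005,0.04,0.005],[0.005,0.08,0.005],[0.005,0.11,0.005],[0.005,0.14,0.005],[0.005,0.16,0.005]],"delta_rot":[[0,0,0],[0,0,0],[0,0,0],[0,0,0],[0,0,0]],"claw":[1,1,1,1,1]}'
python3 -m inch '{"travel":[[0,0.02,0],[0,0.04,0],[0,0.05,0]],"delta_rot":[[0,0,0],[0,0,0],[0,0,0]],"claw":[1,1,1]}'
```

```text
time: 11.12
eef_pos: [0.5797, 0.1233, 0.1899]
eef_rot: [-0.0, 0.569, 0.823, -0.0]
force: [-0.4, 0.0, -1.5]
finger_gap: 0.0583
gripper_force: 44.1
time: 11.5
eef_pos: [0.5867, 0.1259, 0.19]
eef_rot: [0.0, 0.569, 0.823, -0.0]
force: [-0.6, -0.7, -1.6]
finger_gap: 0.0581
gripper_force: 44.1
```

```bash
python3 -m inch '{"travel":[[0,0.03,0],[0,0.06,0],[0,0.08,0]],"delta_rot":[[0,0,0],[0,0,0],[0,0,0]],"claw":[1,1,1]}'
python3 -m inch '{"travel":[[0,0.04,0],[0,0.08,0],[0,0.12,0],[0,0.15,0],[0,0.15,0]],"delta_rot":[[0,0,0],[0,0,0],[0,0,0],[0,0,0],[0,0,0]],"claw":[1,1,1,1,1]}'
python3 - <<'E'
from h import *
to(.6210,.1381,.191-.027,.3594)
E
```

```text
time: 11.88
eef_pos: [0.598, 0.1302, 0.1899]
eef_rot: [0.0, 0.569, 0.823, -0.0]
force: [0.5, 0.7, -1.3]
finger_gap: 0.0582
gripper_force: 44.1
time: 12.5
eef_pos: [0.619, 0.1381, 0.1898]
eef_rot: [-0.0, 0.569, 0.823, -0.0]
force: [-0.1, -0.7, -1.9]
finger_gap: 0.0585
gripper_force: 44.1
t 12.5 pos [0.619  0.1381 0.1898] yaw [0.936 0.353] F [-0.1 -0.7 -1.9] gap 0.0585 gf 44.1
travel [-0.004  0.013  0.172] rot [-0.     0.     0.001]
```

```bash
f(){ python3 -c "
from h import *
s=sense(); print(round(s['time'],2),s['eef_pos'].round(4),np.round(s['force'],1),np.round(s['moment'],2))"; }
python3 -m inch '{"travel":[[0,0,0.04],[0,0,0.08],[0,0,0.11],[0,0,0.11]],"delta_rot":[[0,0,0],[0,0,0],[0,0,0],[0,0,0]],"claw":[1,1,1,1]}'>/dev/null; f
python3 -m inch '{"travel":[[0,0,0.015],[0,0,0.015]],"delta_rot":[[0,0,0],[0,0,0]],"claw":[1,1]}'>/dev/null; f
python3 -m inch '{"travel":[[0,0,0.015],[0,0,0.015]],"delta_rot":[[0,0,0],[0,0,0]],"claw":[1,1]}'>/dev/null; f
```

```text
13.0 [0.6186 0.1379 0.173 ] [ 0.5  0.5 -0.6] [ 0.01  0.02 -0.01]
13.25 [0.6188 0.138  0.1712] [ 0.5  0.1 -0.2] [-0.01 -0.   -0.02]
13.5 [0.6187 0.138  0.1688] [-0.2  0.2 -1.6] [0.02 0.01 0.02]
```

```bash
f(){ python3 -c "
from h import *
s=sense(); print(round(s['time'],2),s['eef_pos'].round(4),np.round(s['force'],1),np.round(s['moment'],2))"; }
python3 -m inch '{"travel":[[0,0,0.013],[0,0,0.013]],"delta_rot":[[0,0,0],[0,0,0]],"claw":[1,1]}'>/dev/null; f
python3 -m inch '{"travel":[[0,0,0.01],[0,0,0.01]],"delta_rot":[[0,0,0],[0,0,0]],"claw":[1,1]}'>/dev/null; f
```

```text
13.75 [0.6187 0.138  0.1668] [-1.   0.4 -1.8] [-0.04  0.03  0.04]
14.0 [0.6187 0.138  0.1654] [-0.7 -0.  -1.7] [-0.04  0.   -0.01]
```

```bash
f(){ python3 -c "
from h import *
s=sense(); print(round(s['time'],2),s['eef_pos'].round(4),np.round(s['force'],1),np.round(s['moment'],2))"; }
python3 -m inch '{"travel":[[0,0,0.01],[0,0,0.01]],"delta_rot":[[0,0,0],[0,0,0]],"claw":[1,1]}'>/dev/null; f
python3 -m inch '{"travel":[[0,0,0.01],[0,0,0.01]],"delta_rot":[[0,0,0],[0,0,0]],"claw":[1,1]}'>/dev/null; f
```

```text
14.25 [0.6189 0.138  0.1642] [-0.   0.4  2. ] [0.09 0.15 0.01]
14.5 [0.6189 0.138  0.1632] [-3.4 -1.1  8.8] [0.19 0.53 0.14]
```

```bash
python3 -m inch '{"travel":[[0,0,0],[0,0,0],[0,0,0]],"delta_rot":[[0,0,0],[0,0,0],[0,0,0]],"claw":[1,1,1]}'
python3 -m inch '{"travel":[[0,0,0],[0,0,0],[0,0,0],[0,0,0],[0,0,0],[0,0,0],[0,0,0],[0,0,0]],"delta_rot":[[0,0,0],[0,0,0],[0,0,0],[0,0,0],[0,0,0],[0,0,0],[0,0,0],[0,0,0]],"claw":[-1,-1,-1,-1,-1,-1,-1,-1]}'
python3 - <<'E'
from h import *
b=capture('side')[60:220,230:430]
cv2.imwrite('pics/c5.png',np.clip(cv2.resize(b,None,fx=3.5,fy=3.5,interpolation=cv2.INTER_CUBIC)[...,::-1]*1.8,0,255).astype(np.uint8))
E
```

```text
time: 14.88
eef_pos: [0.6189, 0.138, 0.1633]
eef_rot: [0.0, 0.569, 0.823, 0.0]
force: [-2.9, -2.6, 8.7]
finger_gap: 0.0586
gripper_force: 43.7
time: 15.88
eef_pos: [0.6188, 0.138, 0.1625]
eef_rot: [0.0, 0.569, 0.823, -0.0]
force: [0.8, -0.5, -0.3]
finger_gap: 0.0853
gripper_force: 0.0
```

View pics/c5.png

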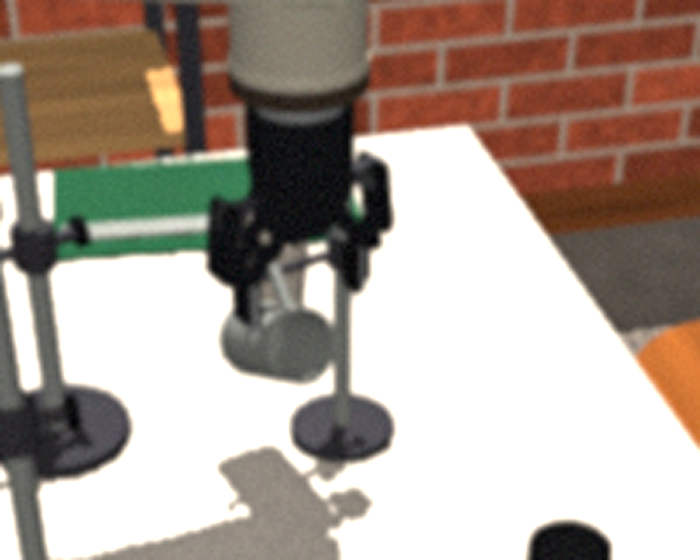

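```bash
python3 -m inch '{"travel":[[0,0,-0.07],[0,0,-0.2],[0,0,-0.4],[0,0,-0.7],[0,0,-1]],"delta_rot":[[0,0,0],[0,0,0],[0,0,0],[0,0,0],[0,0,0]],"claw":[-1,-1,-1,-1,-1]}'
python3 -m inch '{"travel":[[-0.3,0,0],[-0.6,0,0],[-0.9,0,0],[-0.9,0,0],[-0.9,0,0],[-0.9,0,0],[-0.9,0,0],[-0.9,0,0],[-0.9,0,0],[-0.9,0,0],[-0.9,0,0],[-0.9,0,0]],"delta_rot":[[0,0,0],[0,0,0],[0,0,0],[0,0,0],[0,0,0],[0,0,0],[0,0,0],[0,0,0],[0,0,0],[0,0,0],[0,0,0],[0,0,0]],"claw":[-1,-1,-1,-1,-1,-1,-1,-1,-1,-1,-1,-1]}'
python3 - <<'E'
from h import *
b=capture('side')
def m(): return masks_of('side','mug')[0]['pixel']
print(m())
a=capture('top')[130:230,240:340]
cv2.imwrite('pics/c6.png',np.clip(np.hstack([cv2.resize(x,(400,400),interpolation=cv2.INTER_CUBIC) for x in(a,b[90:210,260:380])])[...,::-1]*1.8,0,255).astype(np.uint8))
E
python3 -m inch '{"travel":[[0,0,0],[0,0,0],[0,0,0],[0,0,0],[0,0,0],[0,0,0],[0,0,0],[0,0,0],[0,0,0],[0,0,0],[0,0,0],[0,0,0]],"delta_rot":[[0,0,0],[0,0,0],[0,0,0],[0,0,0],[0,0,0],[0,0,0],[0,0,0],[0,0,0],[0,0,0],[0,0,0],[0,0,0],[0,0,0]],"claw":[-1,-1,-1,-1,-1,-1,-1,-1,-1,-1,-1,-1]}'
python3 - <<'E'
from h import *
b=capture('side').astype(int); print(masks_of('side','mug')[0]['pixel'],[r['pixel'] for r in place_of('side','mug_loop')])
python=0
E
```

```text
time: 16.55
eef_pos: [0.6185, 0.138, 0.3156]
eef_rot: [0.001, 0.569, 0.823, 0.0]
force: [-0.2, -0.0, 0.1]
finger_gap: 0.0856
gripper_force: 0.0
time: 18.05
eef_pos: [0.6665, 0.0117, 0.3125]
eef_rot: [-0.0, 0.569, 0.823, -0.0]
force: [0.6, -0.9, -0.4]
finger_gap: 0.0853
gripper_force: 0.0
[306.8, 157.7]
time: 19.7
eef_pos: [0.6665, 0.0117, 0.3125]
eef_rot: [0.0, 0.569, 0.823, -0.0]
force: [0.8, 0.8, -0.1]
finger_gap: 0.0856
gripper_force: 0.0
[306.8, 155.5] []
```

View pics/c6.png

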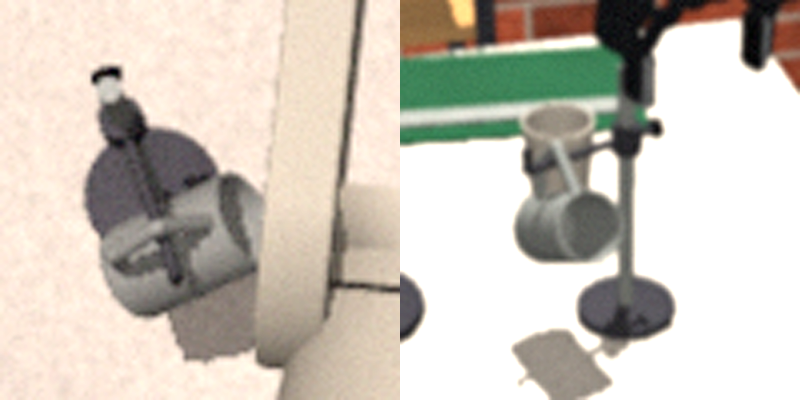

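```bash
python3 -m inch '{"travel":[[0,0,0],[0,0,0],[0,0,0],[0,0,0],[0,0,0],[0,0,0],[0,0,0],[0,0,0],[0,0,0],[0,0,0],[0,0,0],[0,0,0]],"delta_rot":[[0,0,0],[0,0,0],[0,0,0],[0,0,0],[0,0,0],[0,0,0],[0,0,0],[0,0,0],[0,0,0],[0,0,0],[0,0,0],[0,0,0]],"claw":[-1,-1,-1,-1,-1,-1,-1,-1,-1,-1,-1,-1]}' >/dev/null
python3 - <<'E'
from h import *
f=[]
for i in range(6): f.append(capture('side')[115:175,285:335].astype(float)); capture('top');capture('top')
f0=capture('side')[250:310,400:450].astype(float);f1=capture('side')[250:310,400:450].astype(float)
print([round(abs(a-f[0]).mean(),2) for a in f[1:]],'noise',abs(f0-f1).mean())
print(sense()['time'],[r['pixel'] for r in place_of('side','mug')])
E
```

```text
[np.float64(1.35), np.float64(1.35), np.float64(1.35), np.float64(1.38), np.float64(1.37)] noise 1.430111111111111
22.35 [[302.0, 158.0]]
```

Still to within image noise; hand in.

```bash
python3 -c "
from rig import *
print(sign_off())"
```

```text
the job is handed in; nothing more can be done
None
```

The mug hangs by its handle on the hook of the 90 mm foot stand, with no motion visible above camera noise and the gripper clear; I handed the job in at about 22 s of the 61 s, and no verdict was returned.

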